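Lower the blind with the paddle switch

ROBOT

A 6-joint arm with a two-finger parallel gripper is mounted at the origin on the work surface. World frame = base frame: x ahead of the robot, y to its left, z up, the work surface at z = 0. Lengths are in m, angles in rad, forces in N, time in s.
With the tool pointing down it reaches from about 0.325 to 0.775 m from the base axis. Payload 9.3 kg.
Tool frame: the origin (TCP) lies on the centre line of the jaws, within the pads' length; the fingertips stand 11 mm ahead of it and the grasp point (between the pads) lies 8 mm behind it; z points along the fingers, y is the direction in which the jaws open and shut (so a half turn about z gives the same grasp; the last joint's range is limited). The gripper opens to 85 mm and grips with 20 to 120 N. Pads are 22 mm wide; open, the fingers measure 114 mm over their backs; the gripper's body (76 mm by 85 mm) begins 54 mm behind the grasp point. The pads swing forward as they close: fully open they stand 13 mm farther back than shut.
Start: joints at [-0.153, 0.259, 0.021, 1.334, 0, 1.418], TCP at [0.55, -0, 0.242] pointing down, gripper open.
Joint ranges: [-3.04, 3.04], [-0.91, 1.82], [-1.04, 1.36], [-1.92, 1.95], [-1.52, 1.45], [-3.14, 3.14]. Speed limits (rad/s): [2.22, 2.22, 2.79, 3.14, 3.14, 3.14].

INTERFACE

Orientations are given as a unit quaternion [w, x, y, z].
In Python, from station import ctrl, status, camera gives the robot as it stands. The module is installed in compiled form; this text tells all that it offers. Calls block until the motion is done:
- ctrl.reach(position, orientation): joint-space move of the TCP to a pose.
- ctrl.movel(position, rot=None, rate=0.15, guard=None): straight line of the TCP; rot=None keeps the orientation; rate is the mean speed in m/s. With guard (N) it stops when the force on the tool has changed by that much, and returns True; else False.
- ctrl.set_joints(angles): joint-space move.
- ctrl.set_gripper(opening, strength=None): opening from 0.0 (shut) to 1.0 (fully open); strength is the grip in N (None keeps the last); returns when the fingers have stopped.
- ctrl.wait(seconds).
- ctrl.ik(position, orientation): joint angles nearest the present ones, or None.
- status.observe(): the state.
- camera(name): name is "scene" or "side" or "wrist"; returns a dict with "color" (480x640x3 uint8, blue, green, red), "fx", "fy", "cx", "cy" (pixels), "dist_coeffs" ([k1, k2, p1, p2, k3] as OpenCV has them; the pictures are not rectified), "extrinsics" (4x4, takes a point from camera to world coordinates); the wrist camera has in their place "mount" (4x4, takes a point from camera to tool coordinates, whose origin is the TCP and whose axes are the flange's). Camera axes: x right, y up, looking along -z (the intrinsics and any distortion apply to the point x, -y, -z); pixel columns grow to the right and rows downward; lengths in m; the calibration is good to about 2 mm. A picture is of the moment at which its call begins: read the wrist's pose just before it. There is no depth.
A pose or a line that the arm cannot do raises ctrl.Unreachable and nothing moves.
- ctrl.job_done(): hands the job in, once; it reports no verdict.
The state is a dict: "time_s": time; "q": joint angles; "qd": joint speeds; "joint_efforts": joint torques, N m; "tool_pos": TCP position; "tcp_rot": TCP orientation; "wrist_force": force on the tool from outside, world axes, zero at the start; "moment": the same for the moment, N m; "finger_gap": opening from 0.0 (shut) to 1.0 (fully open).
Only numpy, scipy, OpenCV 4.12 (cv2) and the standard library are available. Lean on these libraries where they do the work, as an engineer would, in place of code of your own. Each camera call takes 0.05 s, during which the arm holds its last target. There are 200 camera calls.

TASK

The sun is falling on the sterilisation counter: run the window blind with the desk switch that has the wide flat paddle. Push its paddle over towards the raised arrowhead on its box as far as it goes, hold it there for at least one second, then let go so that it springs back upright; do not push it over to the opposite side. Leave the other switch, the one with the ball-ended lever, alone.

Things in the scene. Friction and masses are not known exactly. Their poses are not given: they have to be found in the camera images.
- paddle_top (a point): Middle of the top edge of the grey paddle lever, 60 mm above its hinge, 110 mm above the counter. Blade 40 mm wide (y), 10 mm thick (x), 36 mm high, on a stem 12 x 8 mm. Axes lean with it: x towards the arrowhead, y along the hinge, z up the lever. It stands in the centre of a fixed white box, 130 (x) x 85 x 50 mm high; a raised grey V on the box's top, 45 mm from the lever, is the arrowhead, its point away from the lever.
- paddle (a joint): Lean of the paddle in rad about its hinge (at the level of the box's top, 50 mm above the counter): 0 upright, plus towards the arrowhead, stops at +0.45 and -0.45. A light spring brings it back to 0 when let go; holding it at a stop takes about 2 N near its top, 4 N at 25 mm above the hinge.
- ball_top (a point): Top of the other switch's lever, 60 mm above its hinge, 110 mm above the counter: a grey rod 10 mm thick with a 26 mm ball at its end. Axes, box, arrowhead as for the paddle switch. The two switches swap places and turn (x within 60 degrees of the robot's x) from start to start, centres at least 240 mm apart.
- ball (a joint): Lean of the ball lever in rad: 0 upright, plus towards its own arrowhead, stops at +0.45 and -0.45, spring-centred like the paddle.
Things that resemble listed ones, but are neither listed nor needed, are in the scene too. What is shaped like the part that bears paddle_top but black or green is not meant. Leave any green or turquoise look-alike of the part that bears ball_top alone.

How it is judged:
On the way:
1. the paddle is held over towards the arrowhead (lean above 0.33 rad) for one second (value of joint paddle above 0.33 rad), for 1 s.
At the end, for the whole second after the job is handed in: Both levers stand upright again, within 0.08 rad (value of joint paddle between -0.08 and 0.08 rad and value of joint ball between -0.08 and 0.08 rad); the robot touches nothing.
It fails at once if the paddle is pushed to the side away from the arrowhead (lean below -0.2 rad) (value of joint paddle below -0.2 rad).
It fails at once if the ball-ended lever is moved (more than 0.15 rad either way) (value of joint ball above 0.15 rad or value of joint ball below -0.15 rad).
It also fails if it takes over 32 s, if anything falls off the work surface, if the arm or the gripper's body presses on something with over 40 N, if the wrist force passes 120 N, or if a joint passes its speed limit or range.

## Working session

There is one attempt and no reset: what is moved stays moved. The work goes in short steps, each a Python script; the robot and the scene stay as the last script left them, time stands still between calls to the robot, and variables do not carry over. Pictures are saved under pics/ and viewed, about 8 in all and at most 12, crops included, and the job is handed in when it is done.

```bash
mkdir -p pics
cat > h.py <<'E'
import numpy as np, cv2
from station import ctrl, status, camera
def ext(c, st=None):
    if "extrinsics" in c: return np.array(c["extrinsics"])
    from scipy.spatial.transform import Rotation as R
    w,x,y,z=st["tcp_rot"]; T=np.eye(4); T[:3,:3]=R.from_quat([x,y,z,w]).as_matrix(); T[:3,3]=st["tool_pos"]
    return T@np.array(c["mount"])
def KD(c): return np.array([[c["fx"],0,c["cx"]],[0,c["fy"],c["cy"]],[0,0,1.]]),np.array(c["dist_coeffs"],float)
def plane(c,T,uv,z):
    K,D=KD(c); p=cv2.undistortPoints(np.array(uv,float).reshape(-1,1,2),K,D).reshape(-1,2)
    d=np.c_[p[:,0],-p[:,1],-np.ones(len(p))]@T[:3,:3].T; o=T[:3,3]
    return o+d*((z-o[2])/d[:,2])[:,None]
def proj(c,T,P):
    K,D=KD(c); q=(np.atleast_2d(P)-T[:3,3])@T[:3,:3]; q=q*[1,-1,-1]
    return cv2.projectPoints(q,np.zeros(3),np.zeros(3),K,D)[0].reshape(-1,2)
E
python3 - <<'E'
from h import *
for n in ["scene","side"]:
    c=camera(n); cv2.imwrite(f"pics/{n}0.png",c["color"]); print(n,np.round(ext(c),2).tolist())
E
```

```text
scene [[0.67, -0.53, 0.52, 1.15], [0.74, 0.47, -0.48, -0.58], [0.01, 0.71, 0.71, 0.92], [0.0, 0.0, 0.0, 1.0]]
side [[-0.96, 0.16, -0.23, 0.36], [-0.28, -0.53, 0.8, 0.73], [0.01, 0.83, 0.56, 0.62], [0.0, 0.0, 0.0, 1.0]]
```

View pics/scene0.png

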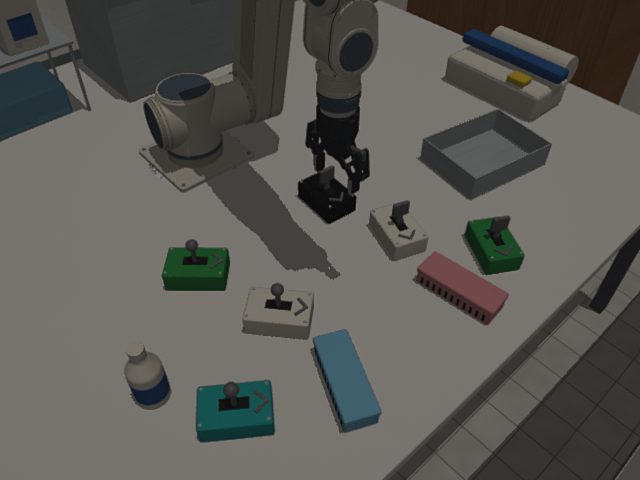

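View pics/side0.png

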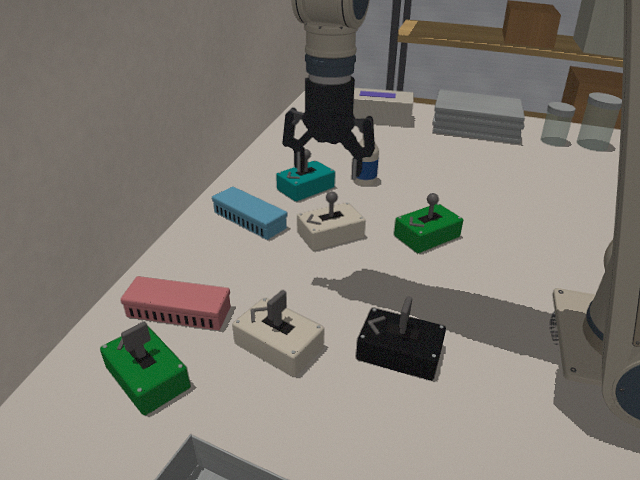

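Scene: the white box with a paddle is at (400,225) and the side view shows it at (279,333). Look-alikes are the black paddle at (327,190), the green paddle at (498,240), the white ball switch at (279,305), the green ball at (196,265) and the turquoise ball at (234,405). I choose the white box with the flat paddle and check it in close crops.

Run:
```python
import cv2,numpy as np
a=cv2.imread("pics/scene0.png")[190:265,360:440]; b=cv2.imread("pics/side0.png")[280:380,225:335]
a=cv2.resize(a,(400,375),interpolation=2); b=cv2.resize(b,(400,364),interpolation=2)
o=np.zeros((375,800,3),np.uint8); o[:,:400]=a; o[:364,400:]=b
cv2.imwrite("pics/crop.png",np.clip(o*1.3,0,255).astype(np.uint8))
```

```text
(no output)
```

View pics/crop.png

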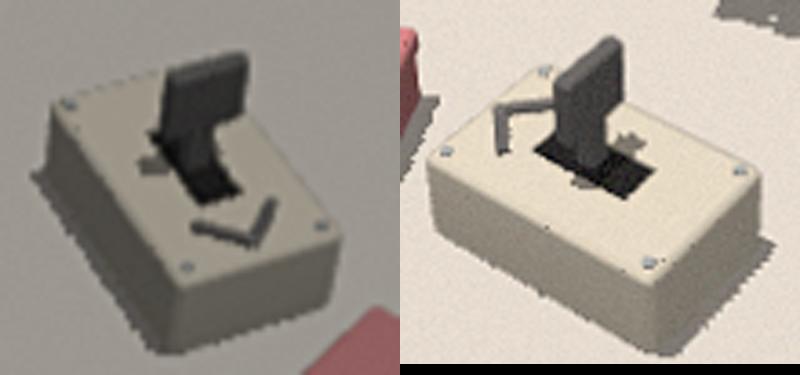

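The crop confirms a grey flat paddle on a white box. The arrowhead tip is at scene (411,239) and side (252,309), and the four box screws are clear. Next I measure.

Run:
```python
from h import *
s=camera("scene");d=camera("side")
f=400/110
sp=lambda x,y:(225+(x-400)/f,280+y/f)
cp=lambda x,y:(360+x/5,190+y/5)
S=plane(d,ext(d),[sp(544,71),sp(446,151),sp(740,171),sp(650,263),sp(497,107)],.05)
print("side screws, arrow",S.round(3)[:,:2].tolist(), "centre",S[:4].mean(0).round(4), "len",np.linalg.norm(S[0]-S[2]),np.linalg.norm(S[1]-S[3]),"w",np.linalg.norm(S[0]-S[1]),np.linalg.norm(S[2]-S[3]))
C=plane(s,ext(s),[cp(68,104),cp(188,267),cp(322,227),cp(255,243)],.05)
print("scene",C.round(3)[:,:2].tolist(),"centre",(C[0]+C[2])/2,np.linalg.norm(C[0]-C[1]),np.linalg.norm(C[1]-C[2]))
x=(S[0]+S[1]-S[2]-S[3])[:2]; print("yaw side",np.degrees(np.arctan2(x[1],x[0])))
x=(C[1]-C[0])[:2]; print("yaw scene",np.degrees(np.arctan2(x[1],x[0])))
T=plane(d,ext(d),[sp(587,58)],.11); T2=plane(s,ext(s),[cp(205,65)],.11); print("tops",T,T2)
w=camera("wrist"); print(np.round(w["mount"],3).tolist(), status.observe()["time_s"],status.observe()["tcp_rot"])
```

```text
side screws, arrow [[0.622, 0.123], [0.644, 0.187], [0.515, 0.161], [0.536, 0.225], [0.634, 0.153]] centre [0.5792 0.1739 0.05  ] len 0.11331789728233654 0.11475550771735166 w 0.06798153111835048 0.06725855725416933
scene [[0.517, 0.159], [0.626, 0.123], [0.648, 0.186], [0.635, 0.156]] centre [0.58261322 0.17272723 0.05      ] 0.1149881108365955 0.06713126691343044
yaw side -19.20532485298162
yaw scene -18.47180648714419
tops [[0.58000561 0.17355277 0.11      ]] [[0.58229996 0.17217537 0.11      ]]
[[0.0, 0.955, 0.297, 0.075], [1.0, -0.0, 0.001, 0.0], [0.001, 0.297, -0.955, -0.131], [0.0, 0.0, 0.0, 1.0]] 0.25 [-2.43761037e-04  7.07106027e-01  7.07107469e-01 -1.86271129e-04]
```

Both views agree to about 3 mm: centre (0.581,0.173), yaw -18.8°, with screw spacing and top heights as they should be. I go in with shut jaws behind the paddle.

```bash
cat >> h.py <<'E'
from scipy.spatial.transform import Rotation as R
c0=np.array([.581,.1732]); yaw=np.radians(-18.8); ux=np.array([np.cos(yaw),np.sin(yaw)])
P=lambda a,z:[*(c0+a*ux),z]
def rot(flip):
    s=-1 if flip else 1
    x=np.array([*(s*ux),0]); z=np.array([0,0,-1.]); y=np.cross(z,x)
    q=R.from_matrix(np.c_[x,y,z]).as_quat(); return [float(q[3]),*map(float,q[:3])]
E
python3 - <<'E'
from h import *
q0=np.array(status.observe()["q"])
ok=[(np.abs(np.array(q)-q0).max(),f,q) for f in (0,1) if (q:=ctrl.ik(P(-.045,.2),rot(f))) is not None]
print([(round(float(a),2),f,np.round(q,2)) for a,f,q in ok])
f=min(ok,key=lambda t:t[0])[1]
ctrl.set_gripper(0.0); ctrl.reach(P(-.045,.2),rot(f)); ctrl.movel(P(-.045,.103))
o=status.observe(); print(f,o["time_s"],o["tool_pos"],o["finger_gap"],o["wrist_force"])
c=camera("side"); d=camera("scene")
a=cv2.resize(c["color"][230:390,200:360],(400,400)); b=cv2.resize(d["color"][130:290,320:480],(400,400))
cv2.imwrite("pics/pre.png",np.clip(np.hstack([a,b])*1.3,0,255).astype(np.uint8))
E
```

```text
[(4.04, 0, array([ 0.19,  0.31, -0.02,  1.25,  0.  , -2.63])), (0.9, 1, array([ 0.19,  0.31, -0.02,  1.25,  0.  ,  0.52]))]
1 2.6833 [0.53905154 0.18733133 0.103852  ] 0.0006332968913085148 [ 0.09151787  0.10575609 -1.12423445]
```

View pics/pre.png

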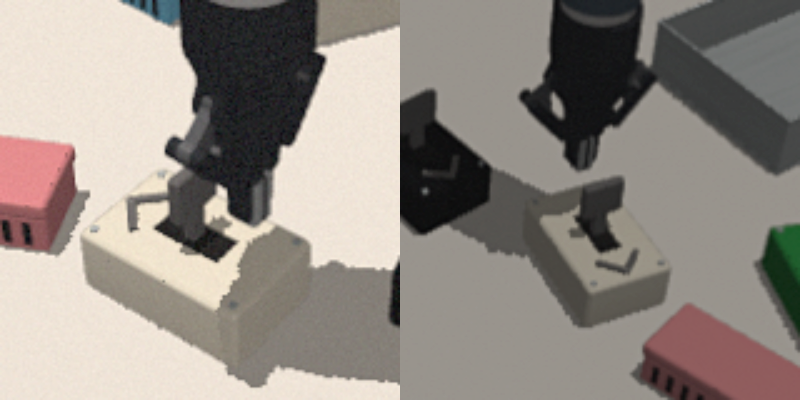

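The shut fingertips (side crop about (255,205)) stand behind the paddle, on the side away from the arrowhead, and are clear of everything. Now the push.

Run:
```python
from h import *
F=lambda:float(np.array(status.observe()["wrist_force"])[:2]@ux)
A=lambda:float((np.array(status.observe()["tool_pos"])[:2]-c0)@ux)
f0=F(); ctrl.movel(P(-.020,.103),rate=.06)
print("a",A(),F()-f0)
g=ctrl.movel(P(.012,.103),rate=.03,guard=7)
print("guard",g,"a",A(),"dF",F()-f0)
ctrl.wait(.2); print(A(),F()-f0,status.observe()["time_s"])
c=camera("side"); d=camera("scene")
a=cv2.resize(c["color"][230:390,200:360],(400,400)); b=cv2.resize(d["color"][130:290,320:480],(400,400))
cv2.imwrite("pics/hold.png",np.clip(np.hstack([a,b])*1.3,0,255).astype(np.uint8))
ctrl.wait(1.6); print(A(),F()-f0,status.observe()["time_s"])
```

```text
a -0.019876794594519475 0.12785582078704488
guard True a 0.0068193534539379465 dF -2.7086378298407348
0.006774357677025963 -2.435980866953889 4.4167
0.006414370337399949 -1.5272289613877377 6.1167
```

View pics/hold.png

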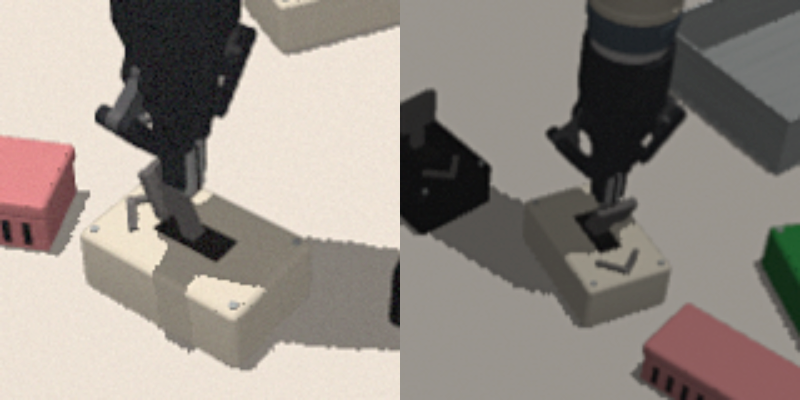

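The paddle is clearly leaning towards the arrowhead. The force has eased to 1.5 N, so I press a little further to be sure it is at the stop, and hold again before letting go.

Run:
```python
from h import *
F=lambda:float(np.array(status.observe()["wrist_force"])[:2]@ux)
A=lambda:float((np.array(status.observe()["tool_pos"])[:2]-c0)@ux)
z=status.observe()["tool_pos"][2]
for i in range(4):
    g=ctrl.movel(P(A()+.002,.103),rate=.02,guard=6); ctrl.wait(.1); print(g,A(),F())
    if g or F()<-6: break
ctrl.wait(1.5); print("held",A(),F(),z)
c=camera("side");cv2.imwrite("pics/hold2s.png",c["color"])
ctrl.movel(P(-.04,.103),rate=.06)
ctrl.movel(P(-.05,.25)); ctrl.wait(.5)
print(status.observe()["time_s"],status.observe()["wrist_force"])
c2=camera("side")
cr=lambda i:cv2.resize(i["color"][230:390,200:360],(400,400))
cv2.imwrite("pics/end.png",np.clip(np.hstack([cr(c),cr(c2)])*1.3,0,255).astype(np.uint8))
```

```text
True 0.006591182115054103 -1.7889213973940088
held 0.006487327925525694 -0.9877690658441208 0.10177396109914817
10.5333 [-0.14609237 -0.12209088  0.52628999]
```

View pics/end.png

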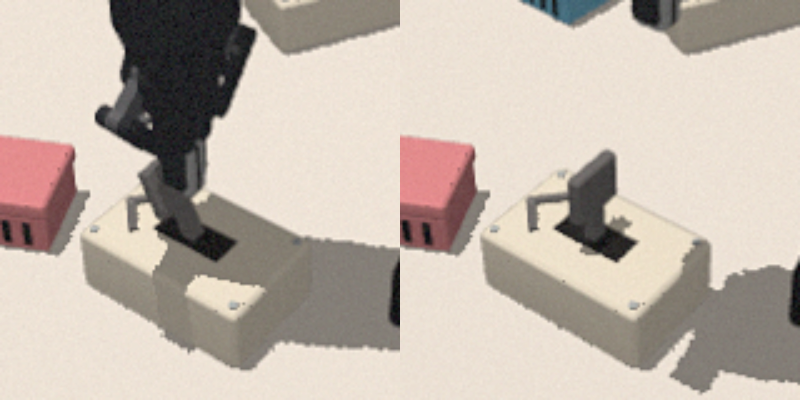

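The left panel shows the hold, with the blade's leading corner at about (145,172) in the crop. The right panel shows it upright again, with that corner at about (171,185). The force reading was ambiguous, so I compute the lean from these corners.

Run:
```python
from h import *
c=camera("side"); T=ext(c); uy=np.array([-ux[1],ux[0]])
for t in (0,.25,.3,.33,.36,.4,.45):
    o=[]
    for dy in (.02,-.02):
        x=.06*np.sin(t)+.005*np.cos(t); z=.05+.06*np.cos(t)-.005*np.sin(t)
        o.append(((proj(c,T,[*(c0+x*ux+dy*uy),z])[0]-[200,230])*2.5).round(0).tolist())
    print(t,o)
b=cv2.imread("pics/hold2s.png")[285:325,245:295]; e=c["color"][285:325,245:295]
cv2.imwrite("pics/cmp.png",np.clip(np.hstack([cv2.resize(i,(400,320),interpolation=2) for i in (b,e)])*1.8,0,255).astype(np.uint8))
```

```text
0 [[163.0, 178.0], [203.0, 144.0]]
0.25 [[145.0, 173.0], [185.0, 140.0]]
0.3 [[142.0, 172.0], [182.0, 139.0]]
0.33 [[140.0, 172.0], [180.0, 139.0]]
0.36 [[138.0, 172.0], [178.0, 139.0]]
0.4 [[135.0, 172.0], [175.0, 139.0]]
0.45 [[132.0, 172.0], [172.0, 139.0]]
```

View pics/cmp.png

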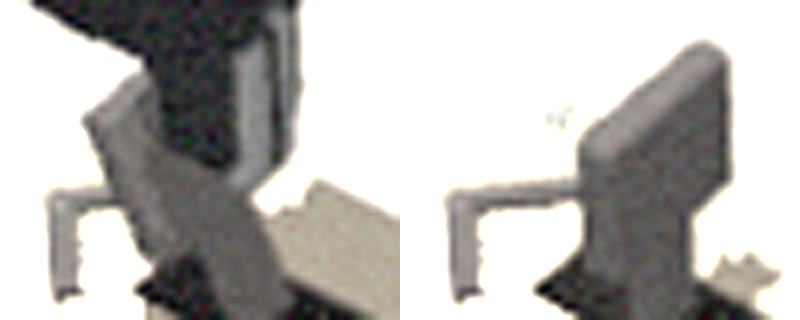

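Run:
```python
from h import *
c=camera("side"); T=ext(c); uy=np.array([-ux[1],ux[0]])
for t in (0,.25,.3,.33,.36,.4,.45):
    def pt(h,dx=.005,dy=.02):
        x=h*np.sin(t)+dx*np.cos(t); z=.05+h*np.cos(t)-dx*np.sin(t)
        return (proj(c,T,[*(c0+x*ux+dy*uy),z])[0]-[245,285])*8
    a,b=pt(.06),pt(.024); print(t,a.round(),b.round(),"dx/dy",((b-a)[0]/(b-a)[1]).round(3))
```

```text
0 [162. 131.] [170. 269.] dx/dy 0.061
0.25 [104. 113.] [148. 265.] dx/dy 0.292
0.3 [ 93. 112.] [144. 264.] dx/dy 0.333
0.33 [ 87. 111.] [141. 264.] dx/dy 0.358
0.36 [ 80. 111.] [139. 265.] dx/dy 0.382
0.4 [ 72. 111.] [136. 265.] dx/dy 0.414
0.45 [ 62. 111.] [132. 266.] dx/dy 0.453
```

Edge slope (0.48, where the stop gives 0.45) and the corner shift (about 0.43 rad) both put the paddle at its stop during the hold. It is now upright, so I hand in.

```bash
python3 -c "
from h import *
o=status.observe(); print(o['time_s'],o['tool_pos'],o['wrist_force']); ctrl.job_done()"
```

```text
10.6833 [0.53366498 0.18932387 0.249999  ] [-0.23482824  0.16310675 -0.08521915]
the job is handed in; nothing more can be done
```

I pushed the white box's paddle over to its arrowhead stop with the shut fingertips, held it there for more than 3 s, and let it spring back. The job was handed in at 10.7 s. I never moved near the ball-ended lever, and did not check its lean separately at the end.

- **Lean during the hold:** the side picture gave about 0.43–0.45 rad, against the 0.33 needed, from both the corner shift and the slope of the blade's edge.
- **At the end:** the last picture shows the paddle upright. The tool is at z = 0.25 m with wrist force near zero.
- **What disagreed:** the force reading during the hold was only 1–2.7 N, and the guards tripped earlier than that reading explains. I judged the lean from the picture instead. The drawn model and the picture also differed by about 2 mm, which is within the calibration error.

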